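# Uncap a gas outlet of unknown thread hand

### The job

Take the black cap off the bench gas outlet so that its nozzle can be inspected. It comes free after about a quarter turn, but nobody marked whether the thread is ordinary or reversed: try it one way, and if it stops almost at once turn it the other way, then lift it straight off. Finish still gripping the cap, level and steady, 5 to 10 cm straight above the nozzle, and leave the other things on the bench where they are.

Things in the scene. Friction and masses are not known exactly. Their poses are not given: they have to be found in the camera images.
- cap: Black round ribbed cap, 50 mm across, 32 mm high, 40 to 85 g; a raised grey bar (3 mm) on its top runs from the centre along the cap's own x. Origin: centre of its underside; z up. It starts seated 70 mm above the bench on the outlet, its x along the outlet's x (within 0.05 rad). Grip it round its side at any yaw; smooth plastic: fingers slip round it if turned against the stop. It does not rise while it turns.
- outlet: Gas outlet, fixed to the bench: dark plate 104 x 104 x 8 mm, grey column 44 mm across (48 at the shoulder, 70 mm up, that the cap sits on), brass neck inside the cap, and a hose barb that sticks out 54 mm from the axis along its own x, 38 mm above the bench. Origin: centre of the plate's underside, on the column's axis; z up.
- nozzle_tip (a point): Tip of the brass nozzle, on the column's axis, 92 mm above the bench, inside the cap at first. The cap is held by a quarter-turn thread whose hand differs from start to start and cannot be seen: one way it turns freely and lifts off anywhere between 70 and 110 degrees from its start; the other way a stop halts it after 5 to 25 degrees, the harder gripped the later.
- petri: Bystander: stack of clear round dishes, 59 mm across, 31 mm high; origin at the centre of its underside.
- dye_bottle: Bystander: clear reagent bottle with a screw cap, 52 mm across, 98 mm high; origin at the centre of its underside.
- vial: Bystander: small clear vial with a screw cap, 26 mm across, 50 mm high; origin at the centre of its underside.
- timer: Bystander: flat white bench timer, 66 x 62 x 18 mm; origin at the centre of its underside.
Mind the look-alikes: they are no part of the job. What is shaped like the cap but orange is not meant.

How it is judged (in metres and radians):
On the way:
1. the cap is turned loose (more than 54 degrees from the outlet's x) while still seated on the outlet (angle between the x axis of cap and the x axis of outlet, either way round above 0.95 rad and z of cap in the frame of outlet below 0.076 m and horizontal distance between cap and nozzle_tip below 0.006 m), for 0.05 s.
At the end, for the whole second after the job is handed in: The cap is gripped in the fingers at rest, its underside 35 to 130 mm above the nozzle's tip, within 30 mm of straight above it, tilted less than 0.25 rad and clear of the outlet (z of cap in the frame of nozzle_tip between 0.035 and 0.13 m and horizontal distance between cap and nozzle_tip below 0.03 m and angle between cap's own z axis and vertical below 0.25 rad and contact force between the fingers and cap above 1 N and contact force between cap and outlet below 0.05 N and linear speed of cap below 0.03 m/s and angular speed of cap below 0.3 rad/s); the arm keeps its last pose, push and grip.
It fails at once if the stack of dishes is pushed more than 3 cm or knocked over (distance of petri from where it was at the start of the episode above 0.03 m or angle between petri's own z axis and vertical above 0.5 rad).
It fails at once if the reagent bottle is pushed more than 3 cm or knocked over (distance of dye_bottle from where it was at the start of the episode above 0.03 m or angle between dye_bottle's own z axis and vertical above 0.5 rad).
It fails at once if the vial is pushed more than 3 cm or knocked over (distance of vial from where it was at the start of the episode above 0.03 m or angle between vial's own z axis and vertical above 0.5 rad).
It fails at once if the timer is pushed more than 3 cm or knocked over (distance of timer from where it was at the start of the episode above 0.03 m or angle between timer's own z axis and vertical above 0.5 rad).
It also fails if it takes over 48 s, if anything falls off the work surface, if the arm or the gripper's body presses on something with over 40 N, if the wrist force passes 120 N, or if a joint passes its speed limit or range.

### The arm

A 7-joint arm with a two-finger parallel gripper is mounted at the origin on a cart in front of the work surface, level with it; the furniture and walls round the work are solid. World frame = base frame: x ahead of the robot, y to its left, z up, the work surface at z = 0. Lengths are in mm, angles in rad, forces in N, time in s.
With the tool pointing down it reaches from about 400 to 850 mm from the base axis. Payload 4.5 kg.
Tool frame: the origin (TCP) lies on the centre line of the jaws, within the pads' length; the fingertips stand 8 mm ahead of it and the grasp point (between the pads) lies 11 mm behind it; z points along the fingers, y is the line along which they close (so a half turn about z gives the same grasp; the last joint's range is limited). The gripper opens to 88 mm and grips with 3 to 60 N. Pads are 18 mm wide; open, the fingers measure 123 mm over their backs; the gripper's body (75 mm by 187 mm) begins 45 mm behind the grasp point.
Start: joints at [-1.183, 0.689, -0.195, 1.565, 0.157, 0.902, -0.215], TCP at [216.522, 586.32, 246.743] pointing down, gripper open.
Joint ranges: [-3.01, 3.01], [-0.46, 2.08], [-1.47, 1.51], [0.13, 2.56], [-1, 4.14], [0.04, 2.09], [-2.66, 2.66]. Speed limits (rad/s): [2.57, 2.57, 3.14, 3.14, 3.14, 3.14, 3.14].

### API

Orientations are given as a unit quaternion [x, y, z, w].
In Python, from workcell import sense, get_image, camera_model, job, search_frame, cut_out gives the robot as it stands.
- The arm moves only by the tool drive_tool, never from a script. Its argument "motion" is a list of rows, each a list of 4 numbers: the shift along the tool's x, y, z in cm, then the turn about the tool's z in units of 6 degrees (1.0 is 6 degrees). In form: [[x, y, z, turn], ...]. A call has 1 to 5 rows; each row shifts and turns the commanded pose from where the row before left it, along the tool's axes as they then stand; what a row does not reach is not made up. A row lasts 1/8 s, in which the tool goes at most 62.5 mm and 10.7 degrees, less where a joint would pass 70% of its speed; a pose out of reach is approached as far as the arm can. A call with a gripper value outside its range is refused whole. "grip" is the opening, from 0 (shut) to 1 (fully open), set as the call begins (left out, the last holds). The fingers move at their own pace and stop on an object; "force" is the grip in N (left out, the last holds). Time passes only in rows, so rows that do not move let the fingers close. It gives the time, the measured TCP pose, the force, the opening and the grip force at its end, in the units of the state.
- sense(): the state, without advancing time (a new reading comes with each control period).
- get_image(name): name is "scene" or "top" or "wrist"; returns the picture (400x640x3 uint8, red, green, blue); there is no depth.
- camera_model(name): a dict with "fx", "fy", "cx", "cy" (pixels), "origin" and "orientation" of the camera in the world. Camera axes: x right, y down, z forward; pixel columns grow to the right and rows downward; lengths in mm; the calibration is good to about 2 mm. A picture is of the moment at which its call begins: read the wrist's pose just before it. camera_model takes no time and is no camera call; for the wrist camera it gives the pose at the moment of the call.
- job.close_job(): hands the job in; it is judged then, once.
Trained networks look in the newest picture that a camera, given by its name, has taken for a name from the list of things; names that differ only in an ending like _2 or _b are one class to them, and where a whole thing is asked for, a point or a joint stands for the part that bears it (a point fixed in the world has none). Each returns a list of dicts, best first, with "score" (0 to 1); they miss things now and then, are a little off and sometimes report something else, mostly with a low value. They report only what shows in the picture. A call takes as long as a camera call. They do not tell look-alikes from the thing itself.
- search_frame(camera, name): "bbox" ([centre column, centre row, width, height] in pixels, round what is visible of it).
- cut_out(camera, name): "pixels" (400x640 bool, what is visible of it) and "bbox" ([centre column, centre row, width, height] in pixels, round what is visible of it).
The state is a dict: "clock": time; "qpos": joint angles; "joint_vel": joint speeds; "tau": joint torques, N m; "tcp_pos": TCP position; "orientation": TCP orientation; "ft_force": force on the tool from outside, world axes, zero at the start; "torque": the same for the moment, N m; "width": finger opening in mm; "finger_force": force on a finger pad.
Only numpy, scipy, OpenCV 4.12 (cv2) and the standard library are available. Lean on these libraries where they do the work, as an engineer would, in place of code of your own. Each camera call takes 0.05 s, during which the arm holds its last target. There are 200 camera calls.

## Working session

There is one attempt and no reset: what is moved stays moved. The work goes in short steps, Python scripts to look and compute and a tool call to move; the robot and the scene stay as the last step left them, time stands still between calls to the robot, and variables do not carry over. Pictures are saved under pics/ and viewed, at most 10 in all, crops included, and the job is handed in when it is done.

Besides the shell and the picture viewer there is one more tool, called after "Request:" as name(argument=value, ...), one argument or row to a line, values as JSON. drive_tool: Moves the arm, as the interface text tells. Its arguments: {"type":"object","properties":{"motion":{"type":"array","items":{"type":"array","items":{"type":"number"}}},"grip":{"type":"number"},"force":{"type":"number"}},"required":["motion"]}

```bash
mkdir -p pics; cat > h.py <<'E'
import numpy as np,cv2
from scipy.spatial.transform import Rotation as R
from workcell import *
def ray(m,u,v):
    d=R.from_quat(m["orientation"]).apply([(u-m["cx"])/m["fx"],(v-m["cy"])/m["fy"],1]);return np.array(m["origin"]),d
def at(m,u,v,z):
    o,d=ray(m,u,v);return o+d*(z-o[2])/d[2]
def proj(m,p):
    c=R.from_quat(m["orientation"]).inv().apply(np.array(p)-m["origin"]);return m["fx"]*c[0]/c[2]+m["cx"],m["fy"]*c[1]/c[2]+m["cy"]
E
python3 - <<'E'
from h import *
for n in ["top","scene"]:
    im=get_image(n);cv2.imwrite(f"pics/{n}0.png",im[:,:,::-1]);m=camera_model(n)
    print(n,{k:np.round(v,3) for k,v in m.items()})
    for o in ["cap","outlet","petri","dye_bottle","vial","timer"]:
        print(o,[(np.round(d["bbox"]).tolist(),round(d["score"],2),np.round(at(m,*d["bbox"][:2],{"cap":100,"outlet":8}.get(o,20))).tolist()) for d in search_frame(n,o)][:4])
s=sense();print(s["orientation"],R.from_quat(s["orientation"]).as_matrix().round(3))
E
```

```text
top {'fx': np.float64(485.562), 'fy': np.float64(485.562), 'cx': np.float64(318.087), 'cy': np.float64(193.093), 'origin': array([ 370.073,  196.419, 1153.822]), 'orientation': array([-0.702,  0.709, -0.058,  0.04 ])}
cap [([290.0, 226.0, 26.0, 23.0], 0.87, [445.0, 230.0, 100.0]), ([343.0, 211.0, 27.0, 24.0], 0.66, [477.0, 114.0, 100.0])]
outlet [([289.0, 226.0, 45.0, 47.0], 0.95, [450.0, 235.0, 8.0])]
petri [([195.0, 254.0, 29.0, 30.0], 0.7, [387.0, 452.0, 20.0])]
dye_bottle [([428.0, 263.0, 26.0, 21.0], 0.67, [361.0, -88.0, 20.0])]
vial [([212.0, 196.0, 16.0, 13.0], 0.66, [522.0, 414.0, 20.0])]
timer [([370.0, 132.0, 33.0, 27.0], 0.94, [675.0, 39.0, 20.0])]
scene {'fx': np.float64(389.192), 'fy': np.float64(389.192), 'cx': np.float64(317.6), 'cy': np.float64(199.962), 'origin': array([  86.13 , -301.372,  641.273]), 'orientation': array([ 0.849, -0.321,  0.149, -0.392])}
cap [([281.0, 203.0, 26.0, 26.0], 0.9, [442.0, 218.0, 100.0]), ([333.0, 250.0, 28.0, 27.0], 0.61, [433.0, 47.0, 100.0]), ([411.0, 225.0, 32.0, 30.0], 0.4, [596.0, -7.0, 100.0])]
outlet [([282.0, 231.0, 62.0, 41.0], 0.66, [446.0, 226.0, 8.0]), ([410.0, 227.0, 35.0, 30.0], 0.31, [676.0, 42.0, 8.0])]
petri [([209.0, 192.0, 21.0, 25.0], 0.77, [384.0, 447.0, 20.0]), ([281.0, 231.0, 59.0, 46.0], 0.47, [436.0, 219.0, 20.0])]
dye_bottle [([355.0, 338.0, 35.0, 56.0], 0.65, [372.0, -76.0, 20.0])]
vial [([261.0, 175.0, 10.0, 21.0], 0.57, [526.0, 421.0, 20.0])]
timer [([411.0, 226.0, 34.0, 27.0], 0.7, [667.0, 34.0, 20.0])]
[1.75973396e-01 9.84394920e-01 6.81070230e-05 4.40016316e-06] [[-0.938  0.346  0.   ]
 [ 0.346  0.938  0.   ]
 [ 0.     0.    -1.   ]]
```

View pics/top0.png

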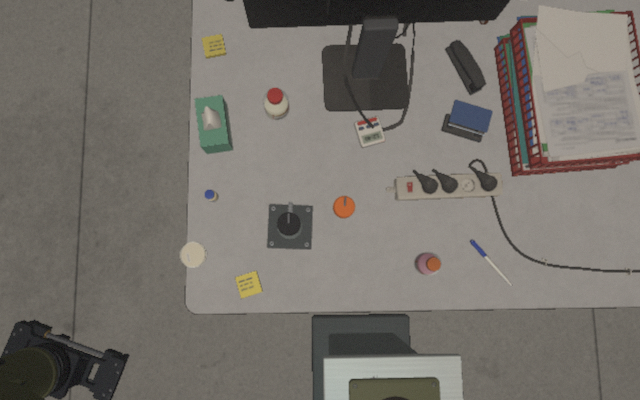

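View pics/scene0.png

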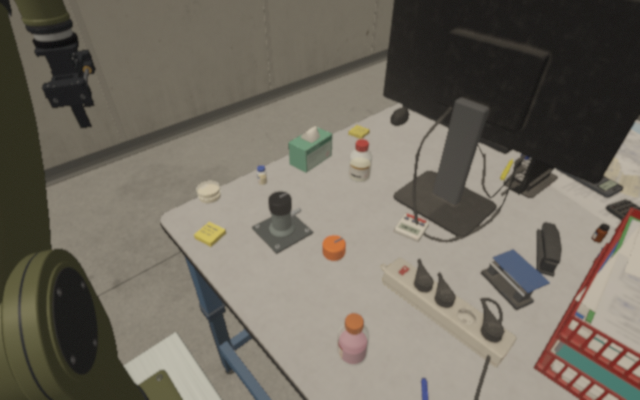

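The candidates shaped like the cap are black at top (290,226) on the dark plate, and orange at (343,207) on the bench. The black one on the outlet fits the description. I'll confirm it in a crop and locate the plate.

```bash
python3 - <<'E'
from h import *
im=get_image("top");m=camera_model("top")
cv2.imwrite("pics/crop.png",cv2.resize(im[190:262,250:365,::-1],None,fx=6,fy=6,interpolation=cv2.INTER_CUBIC))
o=cut_out("top","outlet");c=cut_out("top","cap")
for d in o[:1]+c[:2]:
    p=d["pixels"];ys,xs=np.nonzero(p);print(d["score"],d["bbox"],im[p].mean(0).round(),cv2.minAreaRect(np.c_[xs,ys].astype(np.float32)))
# plate fit: dark mask
g=im.max(2);mk=np.zeros_like(g);mk[195:258,258:322]=(g[195:258,258:322]<100)
cs,_=cv2.findContours(mk,0,1);k=max(cs,key=cv2.contourArea);r=cv2.minAreaRect(k);b=cv2.boxPoints(r)
W=np.array([at(m,*q,8) for q in b]);print(r,W.round(1).tolist(),"centre",W.mean(0),"sides",np.linalg.norm(W-np.roll(W,1,0),axis=1))
cp=max(c,key=lambda d:-im[d["pixels"]].mean());ys,xs=np.nonzero(cp["pixels"])
# model comparison: project cap hull at candidate centre, maximise IoU
from scipy.optimize import minimize
a=np.linspace(0,2*np.pi,40)
def mom(x):
    P=np.float32([proj(m,[x[0]+25*np.cos(t),x[1]+25*np.sin(t),z]) for z in(70,102) for t in a])
    M=cv2.moments(cv2.convexHull(P));return np.array([M['m10'],M['m01']])/M['m00'],M['m00']
t=np.array([xs.mean(),ys.mean()])
f=minimize(lambda x:((mom(x)[0]-t)**2).sum(),[445,230],method="Nelder-Mead");print("cap",f.x,"area",mom(f.x)[1],len(xs))
E
```

```text
0.81 [288.4, 226.3, 46.9, 46.5] [82. 83. 80.] ((289.54559326171875, 226.3120574951172), (46.06425857543945, 46.73969650268555), 1.548157811164856)
0.84 [290.6, 225.8, 27.1, 23.3] [54. 53. 52.] ((288.5, 224.0), (22.0, 23.0), 90.0)
((289.5536193847656, 226.32061767578125), (43.81839370727539, 43.63676071166992), 2.602562189102173) [[402.3, 287.9, 8.0], [505.0, 283.4, 8.0], [499.3, 179.7, 8.0], [396.5, 185.5, 8.0]] centre [450.76501368 234.10423973   8.        ] sides [102.56664783 102.77013297 103.84908856 102.93465661]
cap [450.00986814 233.89798803] area 433.5045685591176 439
```

View pics/crop.png

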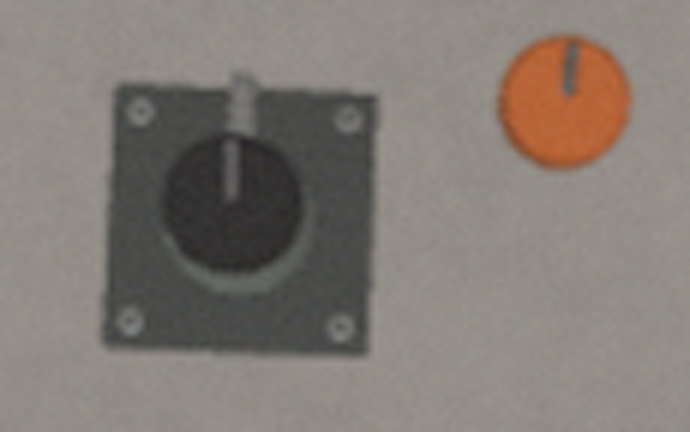

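The crop confirms it: the black cap, with a grey bar pointing up the image at about top (289,217), sits on the dark plate with the barb, and the orange look-alike lies free. The plate centre and cap fit agree at about (450.4, 234).

Request:
drive_tool(
  motion=[
    [-4.26,-3.12,0,0],
    [-4.26,-3.12,0,0],
    [-4.26,-3.12,0,0],
    [-4.26,-3.12,0,0],
    [-4.26,-3.12,0,0],
  ],
  grip=1,
)

```text
clock: 1.48
tcp_pos: [363.2, 364.9, 246.9]
orientation: [0.176, 0.984, 0.0, 0.0]
ft_force: [0.1, 1.0, -0.1]
width: 88.3
finger_force: 0.0
```

Request:
drive_tool(
  motion=[
    [-4.26,-3.12,0,0],
    [-4.26,-3.12,0,0],
    [-4.26,-3.12,0,0],
    [0,0,0,1.5],
    [0,0,0,1.5],
  ],
)

```text
clock: 2.1
tcp_pos: [450.5, 233.1, 246.8]
orientation: [0.331, 0.943, 0.0, 0.0]
ft_force: [-0.6, -0.1, -0.2]
width: 88.3
finger_force: 0.0
```

Request:
drive_tool(
  motion=[
    [0,0,0,1.5],
    [0,0,0,1.5],
    [0,0,0,1.2],
    [0,0,0,0],
    [0,0,0,0],
  ],
)

```text
clock: 2.72
tcp_pos: [449.7, 234.2, 246.8]
orientation: [0.525, 0.851, 0.0, -0.0]
ft_force: [-0.3, -0.2, 0.7]
width: 88.3
finger_force: 0.0
```

```bash
cat > w.py <<'E'
from h import *
import sys
s=sense();m=camera_model("wrist");im=get_image("wrist")
cv2.imwrite(f"pics/{sys.argv[1]}.png",im[:,:,::-1])
print(s["clock"],s["tcp_pos"],s["qpos"],s["ft_force"],s["width"])
M=R.from_quat(s["orientation"]).as_matrix();print(M.round(3).tolist())
print("go(tool mm)",(M.T@(np.array([450.3,234,0])-s["tcp_pos"])).round(1), "proj top/plate",proj(m,[450.3,234,102]),proj(m,[450.3,234,8]))
for d in cut_out("wrist","cap")[:3]:
    ys,xs=np.nonzero(d["pixels"]);(u,v),r=cv2.minEnclosingCircle(np.c_[xs,ys].astype(np.float32))
    print(d["score"],d["bbox"],im[d["pixels"]].mean(0).round(),"circ",u,v,r,at(m,xs.mean(),ys.mean(),95))
E
python3 w.py w1
```

```text
2.725 [449.73733571 234.18858747 246.76830584] [-0.55618735  0.53382351 -0.02305779  1.92183519  0.01838442  0.68598563
 -0.12495651] [-0.30705129 -0.20778612  0.69505753] 88.34654686717009
[[-0.449, 0.894, 0.0], [0.894, 0.449, 0.0], [0.0, 0.0, -1.0]]
go(tool mm) [ -0.4   0.4 246.8] proj top/plate (np.float64(319.175549022495), np.float64(190.36716037713785)) (np.float64(318.9187560283433), np.float64(174.1058035492248))
0.91 [317.8, 187.8, 47.5, 50.7] [50. 46. 43.] circ 318.55523681640625 187.83908081054688 25.452823638916016 [449.45610514 234.21391959  95.        ]
0.78 [308.3, 261.6, 35.4, 33.2] [193.  90.  14.] circ 305.955322265625 266.03192138671875 19.260095596313477 [475.86704319 149.64159754  95.        ]
0.41 [321.0, 174.2, 101.2, 103.5] [88. 86. 79.] circ 318.37939453125 171.93133544921875 52.24628448486328 [438.73124617 256.22462914  95.        ]
```

View pics/w1.png

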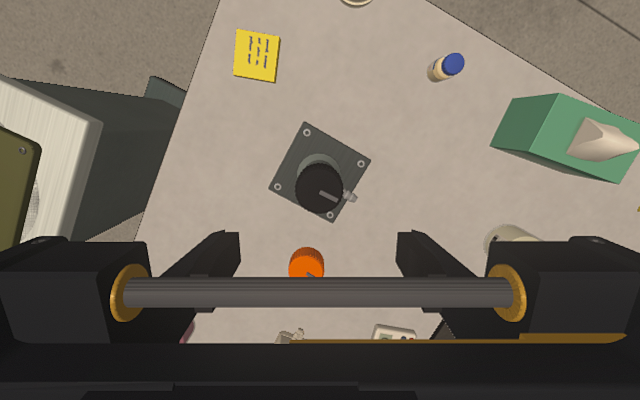

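The cap shows at wrist (318,188), which projects to (449.5, 234.2), so the tool is centred within about 1 mm. Next I descend so the fingertips sit at about z = 73.

Request:
drive_tool(
  motion=[
    [0,0,4,0],
    [0,0,4,0],
    [0,0,4,0],
    [0,0,3,0],
    [0,0,1.6,0],
  ],
)

```text
clock: 3.45
tcp_pos: [449.3, 233.9, 79.3]
orientation: [0.526, 0.851, -0.001, -0.001]
ft_force: [0.2, 0.6, 0.5]
width: 88.4
finger_force: 0.0
```

Request:
drive_tool(
  motion=[
    [0,0,0,0],
    [0,0,0,0],
    [0,0,0,0],
    [0,0,0,0],
    [0,0,0,0],
  ],
  grip=0,
  force=20,
)

```text
clock: 4.08
tcp_pos: [450.7, 234.6, 81.5]
orientation: [0.526, 0.85, 0.001, 0.001]
ft_force: [1.6, 1.0, 4.9]
width: 49.8
finger_force: 20.0
```

Request:
drive_tool(
  motion=[
    [0,0,0,0],
    [0,0,0,0],
    [0,0,0,0],
  ],
)

```text
clock: 4.45
tcp_pos: [450.7, 234.6, 81.5]
orientation: [0.526, 0.85, 0.001, 0.001]
ft_force: [-0.3, 0.8, 5.7]
width: 50.1
finger_force: 20.0
```

Request:
drive_tool(
  motion=[
    [0,0,0,-1],
    [0,0,0,-1],
    [0,0,0,-1],
    [0,0,0,-1],
    [0,0,0,-1],
  ],
)

```text
clock: 5.08
tcp_pos: [450.2, 233.6, 81.1]
orientation: [0.288, 0.958, 0.0, 0.0]
ft_force: [0.2, 0.2, 2.7]
width: 50.1
finger_force: 20.0
```

```bash
cat > st.py <<'E'
from h import *
s=sense();print(s["clock"],s["tcp_pos"],s["qpos"],"F",s["ft_force"],"T",s["torque"],s["width"])
E
python3 st.py; python3 w.py w2
```

```text
5.075 [450.21187843 233.6064673   81.10822017] [-0.50572894  0.81913633 -0.10544846  2.0451678   0.27409511  0.28988465
  0.1449853 ] F [0.22302856 0.15265752 2.69029959] T [-0.09858329  0.02080984 -0.78268026] 50.07457177715249
5.075 [450.21187843 233.6064673   81.10822017] [-0.50572894  0.81913633 -0.10544846  2.0451678   0.27409511  0.28988465
  0.1449853 ] [0.22302856 0.15265752 2.69029959] 50.07457177715249
[[-0.834, 0.552, 0.001], [0.552, 0.834, -0.0], [-0.001, 0.0, -1.0]]
go(tool mm) [ 0.2  0.4 81.1] proj top/plate (np.float64(320.548970250841), np.float64(274.04649423834996)) (np.float64(319.52988795912665), np.float64(211.60531295823048))
0.82 [317.3, 264.5, 106.8, 112.2] [36. 33. 32.] circ 317.5 264.5 56.30729293823242 [443.84138016 236.51603037  95.        ]
0.69 [244.4, 326.8, 20.5, 26.6] [165.  74.   6.] circ 242.5 327.0 15.305328369140625 [458.01018625 182.04180693  95.        ]
```

View pics/w2.png

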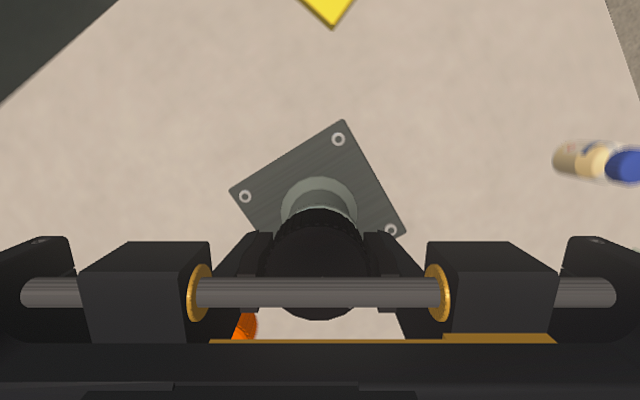

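The cap is held at wrist (317,264) with the bar hidden behind the gripper rod. The torque of -0.78 N·m suggests the stop, so I'll turn the other way and compare.

Request:
drive_tool(
  motion=[
    [0,0,0,1],
    [0,0,0,1],
    [0,0,0,1],
    [0,0,0,1],
    [0,0,0,1],
  ],
)

```text
clock: 5.8
tcp_pos: [450.1, 235.5, 81.0]
orientation: [0.527, 0.85, 0.001, 0.0]
ft_force: [1.4, 1.9, 2.1]
width: 50.9
finger_force: 20.0
```

```bash
python3 st.py
```

```text
5.8 [450.14799911 235.52796703  80.97587033] [-0.56344523  0.82012335 -0.01444497  2.04726347  0.03570269  0.27203922
 -0.1480657 ] F [1.3585998  1.90235328 2.1345918 ] T [ 0.44668528 -0.10889897  0.04462489] 50.86713758752971
```

Request:
drive_tool(
  motion=[
    [0,0,0,1],
    [0,0,0,1],
    [0,0,0,1],
    [0,0,0,1],
    [0,0,0,1],
  ],
)

```text
clock: 6.42
tcp_pos: [450.8, 236.2, 81.0]
orientation: [0.729, 0.684, 0.002, -0.0]
ft_force: [1.5, 3.8, 1.4]
width: 50.3
finger_force: 20.0
```

```bash
python3 st.py
```

```text
6.425 [450.78332366 236.22832447  81.00067049] [-0.61650372  0.82431894  0.07259055  2.04879703 -0.20416406  0.27115821
 -0.43413559] F [1.47850606 3.82219278 1.42401459] T [ 0.77310212 -0.20563826  0.0742695 ] 50.270973572126785
```

It turns freely this way (0.07 N·m), so the thread is reversed. I'll continue about 45° so the cap ends near 80 to 100°.

Request:
drive_tool(
  motion=[
    [0,0,0,1],
    [0,0,0,1],
    [0,0,0,1],
    [0,0,0,1],
    [0,0,0,1],
  ],
)

```text
clock: 7.05
tcp_pos: [451.5, 236.2, 81.0]
orientation: [0.882, 0.472, 0.003, -0.0]
ft_force: [1.8, 4.8, -0.0]
width: 50.7
finger_force: 20.0
```

Request:
drive_tool(
  motion=[
    [0,0,0,1],
    [0,0,0,1],
    [0,0,0,0.5],
    [0,0,0,0],
    [0,0,0,0],
  ],
)

```text
clock: 7.68
tcp_pos: [451.9, 236.5, 81.1]
orientation: [0.935, 0.355, 0.003, -0.001]
ft_force: [3.5, 3.3, 0.6]
width: 50.4
finger_force: 20.0
```

```bash
python3 st.py; python3 - <<'E'
from h import *
im=get_image("top");im2=get_image("scene")
a=cv2.resize(im[190:262,250:365,::-1],(690,432));b=cv2.resize(im2[160:270,220:360,::-1],None,fx=5,fy=5)
cv2.imwrite("pics/s3.png",b)
E
```

```text
7.675 [451.93751939 236.54294907  81.06491812] [-0.69934756  0.8381325   0.21189429  2.05136637 -0.55662461  0.30064401
 -0.86680455] F [3.45757017 3.29397019 0.58040577] T [ 0.81186537 -0.59551119  0.00727088] 50.39957838276752
```

View pics/s3.png

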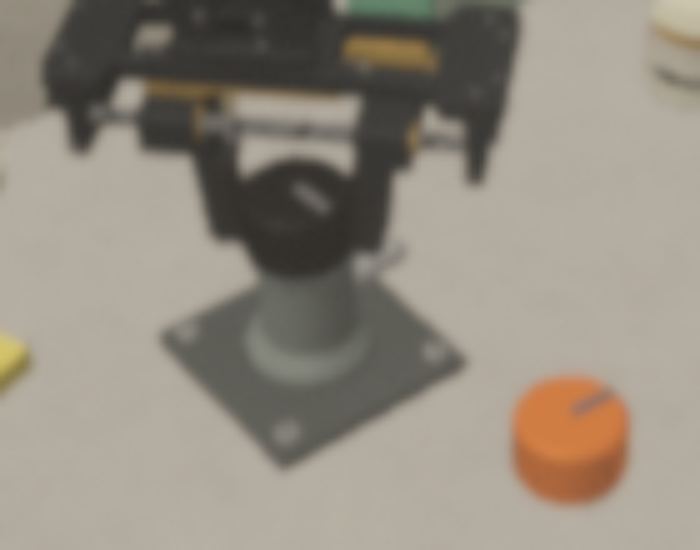

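The scene crop shows the bar running from crop (297,187) to (328,210), which is scene (279.4,197.4) to (285.6,202.0). I'll compute its direction.

```bash
python3 - <<'E'
from h import *
m=camera_model("scene")
a=at(m,279.4,197.4,104);b=at(m,285.6,202,104);print(a,b,np.degrees(np.arctan2(*(b-a)[[1,0]])))
# outlet x via plate edge from top: corners
print(np.degrees(np.arctan2(283.4-287.9,505-402.3)),np.degrees(np.arctan2(179.7-185.5,499.3-396.5)))
E
```

```text
[448.17010344 230.86722142 104.        ] [448.83984658 210.1320588  104.        ] -88.14999670963326
-2.5089210542836815 -3.229217699067155
```

The cap is turned about 85° and still seated. I'll try a gentle lift.

Request:
drive_tool(
  motion=[
    [0,0,-0.2,0],
    [0,0,-0.3,0],
    [0,0,-0.3,0],
  ],
)

```text
clock: 8.15
tcp_pos: [451.5, 235.3, 88.9]
orientation: [0.935, 0.354, 0.002, -0.0]
ft_force: [3.5, 2.0, -2.8]
width: 50.5
finger_force: 20.0
```

Request:
drive_tool(
  motion=[
    [0,0,-0.8,0],
    [0,0,-1.2,0],
    [0,0,-1.5,0],
    [0,0,-1.5,0],
    [0,0,-1.5,0],
  ],
)

```text
clock: 8.78
tcp_pos: [449.6, 234.1, 154.9]
orientation: [0.935, 0.354, 0.0, -0.0]
ft_force: [0.2, 0.2, -0.4]
width: 50.7
finger_force: 20.0
```

Request:
drive_tool(
  motion=[
    [0,0,-1.5,0],
    [0,0,-0.6,0],
    [0,0,0,0],
    [0,0,0,0],
    [0,0,0,0],
  ],
)

```text
clock: 9.4
tcp_pos: [449.5, 234.0, 174.3]
orientation: [0.935, 0.355, -0.0, 0.0]
ft_force: [-0.7, -0.6, -0.4]
width: 50.2
finger_force: 20.0
```

```bash
python3 st.py; python3 - <<'E'
from h import *
im=get_image("scene");cv2.imwrite("pics/s4.png",cv2.resize(im[130:270,200:360,::-1],None,fx=4,fy=4))
E
```

```text
9.4 [449.47331191 233.97272396 174.26181254] [-0.79609143  0.6850146   0.37178407  2.0072362  -0.46916945  0.53337216
 -0.93705101] F [-0.7270517  -0.60745027 -0.44302187] T [-0.08531568  0.09955496  0.05529068] 50.195006179453806
```

View pics/s4.png

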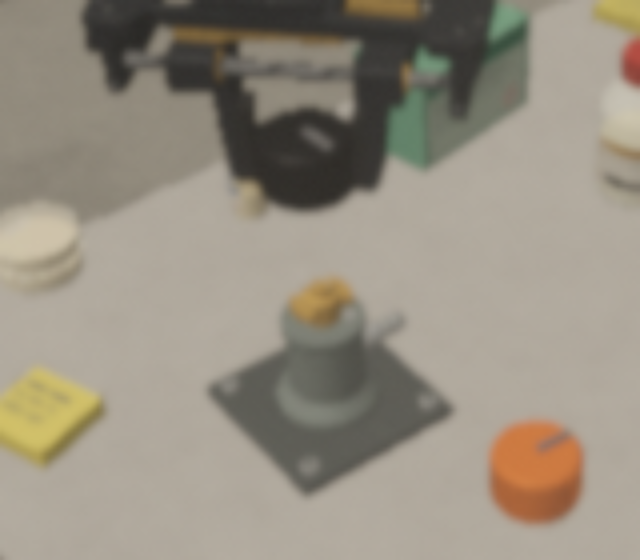

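The cap hangs level in the fingers at crop (305,160), and the brass nozzle is bare at crop (320,300). The underside is about 71 mm above the tip and the bystanders in view are untouched.

```bash
python3 -c "
from workcell import job
print(job.close_job())"
```

```text
the job is handed in; nothing more can be done
None
```

The black cap is off and the job is handed in (no verdict was returned): the thread was reversed, and the cap is held level about 7 cm straight above the bare nozzle, with nothing else on the bench touched.

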